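# Fit the idler and hold back the belt tensioner

## Task

Get the belt drive ready for its belt: fit the loose idler pulley down over the brass stub on the engine plate so that it sits flat on the stub's seat, and let go of it. Then push the sprung tensioner arm back by its yellow lug, past its ratchet click and on to its stop, and finish while still holding it there against the spring with the fingers. Leave the oil filter, the wrench and the socket where they are.

Things in the scene. Friction and masses are not known exactly. Their poses are not given: they have to be found in the camera images.
- idler_center (a point): Centre (half-way up) of the loose idler pulley: black ring with steel hub, 56 mm across, 26 mm high, 26 mm bore right through along its z axis; about 180 g. Starts flat on the bench, left or right of the engine plate. Seated, its centre is 13 mm above stub_seat.
- plate: Engine plate, a fixed aluminium slab 12 mm thick; place and yaw vary. Origin on its underside, on the bench; in its own frame ('plate frame' below) it spans x -120 to 170, y -135 to 135 mm. Fixed on it: a low dark disc at (85, 75) mm, 60 mm across, top 32 mm above the bench; the pawl guide, top 38 mm above the bench.
- stub_seat (a point): Centre of the idler's seat: top of a dark round pedestal 36 mm across, 40 mm above the bench, at plate frame (-30, 90) mm. A brass stub 18 mm thick, tapered at the top, rises 30 mm from it. The pulley's bore goes over the stub, its underside rests on the seat.
- pivot_axis (a point): Point on the vertical pivot axis of the tensioner arm, 68 mm above the bench (as lug), plate frame (60, -60) mm. The pivot boss itself ends 52 mm above the bench.
- lug (a point): Point in the yellow lug at the free end of the blue arm, 110 mm from the pivot axis, 68 mm above the bench. Lug: 36 mm along the arm, 14 mm across, 42 to 90 mm above the bench; arm and black roller (36 mm across) below it, up to 44 mm. Own x axis points to the pivot; push its +y face towards its -y. Plate frame: (-45, -27) mm at rest, (-44, -95) at the stop, on an arc about the pivot.
- tensioner (a joint): Arm angle (rad): 0 at rest, grows as it is pushed back (counter-clockwise from above), 0.62 at its stop (roller against a grey peg, top 42 mm above the bench). Spring back to 0: about 5 N at the lug at rest, 12 N at the stop, some 5 N more at 0.05 to 0.25 while the pawl climbs the tooth. The pawl clicks in at about 0.43; let go after that, the arm springs back only to 0.40.
- pawl (a joint): Travel of the orange sprung pawl slider (m): 0 fully in, up to about 0.006 while it rides over the arm's ratchet tooth, back to 0 at the click. At plate frame (101, -60) mm, beyond the pivot; need not be touched.
- filter: Oil filter, an upright can 76 mm across and 85 mm high standing on the bench on the other side of the plate from the idler; origin at the centre of its underside. Leave it alone.
- wrench: A steel wrench lying on the bench at the far left, lengthways away from the robot. Leave it alone.
- socket: A steel socket, 32 mm across and 50 mm high, standing on the bench at the far right; origin at the centre of its underside. Leave it alone.

How it is judged (in metres and radians):
On the way, in this order (a step that is already met when the one before it is completed fails the run):
1. the idler sits flat on its seat over the stub, let go, with the tensioner arm not yet past its click (horizontal distance between idler_center and stub_seat below 0.007 m and z of idler_center in the frame of stub_seat between 0.01 and 0.016 m and angle between idler_center's own z axis and vertical below 0.1 rad and contact force between the fingers and idler below 0.3 N and value of joint tensioner below 0.35 rad), for 0.2 s.
2. the tensioner arm is past its click, with the pawl fully in behind the tooth (value of joint tensioner above 0.45 rad and value of joint pawl below 0.002 m), for 0.2 s.
At the end, for the whole second after the job is handed in: Fingers press the tensioner arm (over 3 N) and hold it above 0.54 rad (stop at 0.62), pawl in (under 2 mm); idler let go on its seat: centre within 7 mm of the stub's axis, 10 to 16 mm above the seat, tilt under 0.1 rad (value of joint tensioner above 0.54 rad and value of joint pawl below 0.002 m and contact force between the fingers and tensioner above 3 N and horizontal distance between idler_center and stub_seat below 0.007 m and z of idler_center in the frame of stub_seat between 0.01 and 0.016 m and angle between idler_center's own z axis and vertical below 0.1 rad and contact force between the fingers and idler below 0.3 N); the arm keeps its last pose, push and grip.
It fails at once if the oil filter is moved by more than 30 mm (distance of filter from where it was at the start of the episode above 0.03 m).
It fails at once if the wrench is moved by more than 30 mm (distance of wrench from where it was at the start of the episode above 0.03 m).
It fails at once if the socket is moved by more than 30 mm (distance of socket from where it was at the start of the episode above 0.03 m).
It also fails if it takes over 61 s, if anything falls off the work surface, if the arm or the gripper's body presses on something with over 40 N, if the wrist force passes 120 N, or if a joint passes its speed limit or range.

## Robot

A 6-joint arm with a two-finger parallel gripper is mounted at the origin on the work surface. World frame = base frame: x ahead of the robot, y to its left, z up, the work surface at z = 0. Lengths are in mm, angles in rad, forces in N, time in s.
With the tool pointing down it reaches from about 325 to 850 mm from the base axis. Payload 15.5 kg.
Tool frame: the origin (TCP) lies on the centre line of the jaws, within the pads' length; the fingertips stand 17 mm ahead of it and the grasp point (between the pads) lies 2 mm behind it; y points along the fingers, x is the direction in which the jaws open and shut, and the axes are right-handed (so a half turn about y gives the same grasp; the last joint's range is limited). The gripper opens to 91 mm and grips with 3 to 60 N. Pads are 32 mm wide; open, the fingers measure 118 mm over their backs; the gripper's body (76 mm by 178 mm) begins 60 mm behind the grasp point.
Start: joints at [1.062, 0.494, 1.345, -0, 1.302, -0.096], TCP at [250.73, 572.504, 230.915] pointing down, gripper open.
Joint ranges: [-2.91, 2.91], [-0.82, 2.16], [0.22, 2.67], [-1.22, 4.37], [0.12, 2.79], [-3.08, 3.08]. Speed limits (rad/s): [1.89, 1.89, 2.57, 3.01, 3.01, 3.01].

## Interface

Orientations are given as [roll, pitch, yaw] about the fixed x, y, z axes, in that order (R = Rz(yaw) Ry(pitch) Rx(roll)).
In Python, from bench import r, snapshot, get_calibration gives the robot as it stands. The module is installed in compiled form; this text tells all that it offers.
- The arm moves only by the tool arm_command, never from a script. Its argument "targets" is a list of rows, each an object with "grip": the opening, from -1 (shut) to 1 (fully open); "slide": the shift along the world's x, y, z in cm, a list of three; "spin": the turn about the world's z in degrees. In form: [{"grip": grip, "slide": [tx, ty, tz], "spin": spin}, ...]. A call has 1 to 12 rows; each row shifts and turns the pose as measured when the row begins; what a row does not reach is not made up. A row lasts 1/8 s, in which the tool goes at most 62.5 mm and 10.7 degrees, less where a joint would pass 70% of its speed; a pose out of reach is approached as far as the arm can. A call with a gripper value outside its range is refused whole. The fingers move at their own pace and stop on an object; "squeeze" is the grip in N (left out, the last holds). Time passes only in rows, so rows that do not move let the fingers close. It gives the time, the measured TCP pose, the force and the opening at its end, in the units of the state.
- r.sense(): the state, without advancing time (a new reading comes with each control period).
- snapshot(name): name is "side" or "top"; returns (picture, depth): 400x640x3 uint8, red, green, blue; 400x640 float32, mm along the optical axis (not along the pixel's ray), 0 where there is no reading.
- get_calibration(name): a dict with "camera_matrix" (3x3 intrinsics, pixels), "D" ([k1, k2, p1, p2, k3] as OpenCV has them; the pictures are not rectified), "xyz" and "orientation" of the camera in the world. Camera axes: x right, y down, z forward; pixel columns grow to the right and rows downward; lengths in mm; the calibration is good to about 2 mm. A picture is of the moment at which its call begins. get_calibration takes no time and is no camera call.
- r.sign_off(): hands the job in, once; it reports no verdict.
The state is a dict: "clock": time; "joint_positions": joint angles; "joint_velocities": joint speeds; "effort": joint torques, N m; "tcp_pos": TCP position; "orientation": TCP orientation; "wrist_force": force on the tool from outside, world axes, zero at the start; "wrist_torque": the same for the moment, N m; "width": finger opening in mm.
Only numpy, scipy, OpenCV 4.12 (cv2) and the standard library are available. Lean on these libraries where they do the work, as an engineer would, in place of code of your own. Each camera call takes 0.05 s, during which the arm holds its last target. There are 200 camera calls.

## Working session

There is one attempt and no reset: what is moved stays moved. The work goes in short steps, Python scripts to look and compute and a tool call to move; the robot and the scene stay as the last step left them, time stands still between calls to the robot, and variables do not carry over. Pictures are saved under pics/ and viewed, about 8 in all and at most 12, crops included, and the job is handed in when it is done.

Besides the shell and the picture viewer there is one more tool, called after ">>>" as a command line: name --argument value ..., lists and objects as JSON in quotes. arm_command: Moves the arm, as the interface text tells. Its arguments: {"type":"object","properties":{"targets":{"type":"array","items":{"type":"object","properties":{"grip":{"type":"number"},"slide":{"type":"array","items":{"type":"number"}},"spin":{"type":"number"}}}},"squeeze":{"type":"number"}},"required":["targets"]}

```bash
mkdir -p pics
cat > h.py <<'E'
import numpy as np, cv2
from scipy.spatial.transform import Rotation as R
from bench import r, snapshot, get_calibration
def snap(n,f=None):
    p,d=snapshot(n)
    if f: cv2.imwrite('pics/'+f,p[:,:,::-1])
    return p,d
def cam(n):
    c=get_calibration(n); K=np.array(c['camera_matrix'],float); D=np.array(c['D'],float)
    return K,D,np.array(c['xyz'],float),R.from_euler('xyz',c['orientation']).as_matrix()
def ray(n,uv):
    K,D,t,M=cam(n); q=cv2.undistortPoints(np.array(uv,float).reshape(-1,1,2),K,D).reshape(-1,2)
    return t,np.c_[q,np.ones(len(q))]@M.T
def onz(n,uv,z):
    t,d=ray(n,uv); return t+d*((z-t[2])/d[:,2])[:,None]
def cloud(n,dep):
    v,u=np.mgrid[:400,:640]; t,d=ray(n,np.c_[u.ravel(),v.ravel()])
    return (t+d*dep.reshape(-1,1)).reshape(400,640,3)
def proj(n,P):
    K,D,t,M=cam(n); return cv2.projectPoints((np.array(P,float).reshape(-1,3)-t)@M,np.zeros(3),np.zeros(3),K,D)[0].reshape(-1,2)
E
python3 - <<'E'
from h import *
np.set_printoptions(suppress=True,precision=2)
for n in('side','top'):
    print(get_calibration(n)); snap(n,n+'0.png')
print(r.sense())
E
```

```text
{'camera_matrix': array([[437.44,   0.  , 317.81],
       [  0.  , 437.44, 198.4 ],
       [  0.  ,   0.  ,   1.  ]]), 'D': array([-0.03,  0.  ,  0.  ,  0.  ,  0.  ]), 'xyz': array([ 369.42, -830.7 ,  816.76]), 'orientation': array([-2.3 ,  0.01, -0.29])}
{'camera_matrix': array([[512.08,   0.  , 323.58],
       [  0.  , 512.08, 202.87],
       [  0.  ,   0.  ,   1.  ]]), 'D': array([-0.16,  0.  ,  0.  ,  0.  ,  0.  ]), 'xyz': array([ 471.69,  -20.09, 1459.14]), 'orientation': array([-3.05,  0.02, -1.59])}
{'clock': 0.1, 'joint_positions': array([ 1.06,  0.49,  1.35, -0.  ,  1.3 , -0.1 ]), 'joint_velocities': array([-0.,  0., -0.,  0., -0.,  0.]), 'effort': array([  0.  , -88.02, -38.25,   0.07,   0.05,   0.  ]), 'tcp_pos': array([250.59, 572.24, 230.4 ]), 'orientation': array([-1.57,  0.  ,  1.16]), 'wrist_force': array([0.41, 0.23, 0.11]), 'wrist_torque': array([-0.02, -0.03,  0.02]), 'width': 91.10342391525657}
```

View pics/top0.png

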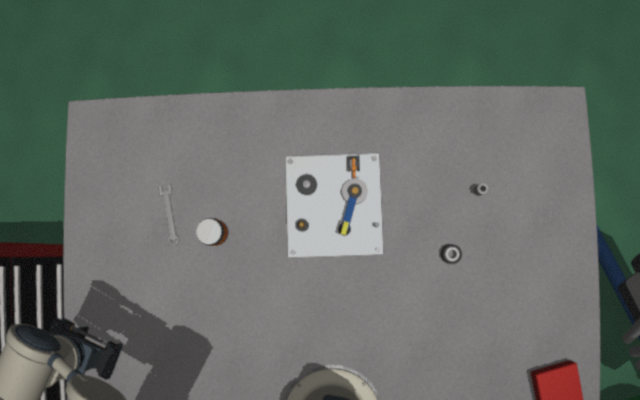

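View pics/side0.png

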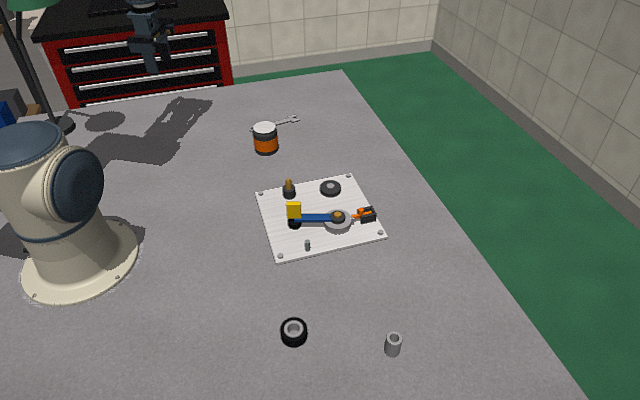

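Top: plate spans about (287–382, 154–257), stub at (302,225), lug (344,229), idler (451,254), socket (482,188), filter (211,232), wrench (168,212). Side: idler at (293,332), lug (294,211), stub (289,188).

```bash
cat > m.py <<'E'
from h import *
np.set_printoptions(suppress=True,precision=1)
p,d=snap('top'); hsv=cv2.cvtColor(p,cv2.COLOR_RGB2HSV); 
roi=np.zeros((400,640),bool); roi[140:270,270:400]=1
m=((hsv[...,2]>165)&roi).astype(np.uint8); m=cv2.morphologyEx(m,cv2.MORPH_CLOSE,np.ones((3,3)))
c=max(cv2.findContours(m,0,2)[0],key=cv2.contourArea)
W=onz('top',c.reshape(-1,2),12)[:,:2]
(cx,cy),(w,h),a=cv2.minAreaRect(W.astype(np.float32)); print('plate',cx,cy,w,h,a)
# candidate yaw near 0 with x ahead; plate centre is at plate (25,0)
L=a if w>h else a-90
for y in(np.radians((L+90)%180-90),):
    Rm=np.array([[np.cos(y),-np.sin(y)],[np.sin(y),np.cos(y)]]); o=np.array([cx,cy])-Rm@[25,0]
    f=lambda q:o+Rm@q
    print('yaw',y,np.degrees(y),'o',o)
    for n,q in dict(stub=(-30,90),pivot=(60,-60),lug=(-45,-27),lugstop=(-44,-95),disc=(85,75)).items(): print(n,f(np.array(q)))
def blob(n,p,cond,box):
    z=np.zeros((400,640),bool); z[box[1]:box[3],box[0]:box[2]]=1
    mm=(cond&z).astype(np.uint8); k,_,st,ce=cv2.connectedComponentsWithStats(mm); i=1+st[1:,4].argmax(); return ce[i],st[i]
h_=hsv.astype(int)
yel=(abs(h_[...,0]-28)<6)&(h_[...,1]>150)&(h_[...,2]>120)
ce,st=blob('top',p,yel,(325,215,365,245)); print('lug top',ce,st,onz('top',[ce],90))
br=(abs(h_[...,0]-17)<8)&(h_[...,1]>90)
ce,st=blob('top',p,br,(292,215,314,236)); print('stub top',ce,st,onz('top',[ce],70),onz('top',[ce],66))
dk=h_[...,2]<70
ce,st=blob('top',p,dk,(432,236,470,274)); print('idler top dark',ce,st,onz('top',[ce],26))
C=cloud('top',d); 
b=C[236:274,432:470].reshape(-1,3); b=b[(b[:,2]>18)&(b[:,2]<40)]; print('idler depth',len(b),b.min(0),b.max(0),(b.min(0)+b.max(0))/2,b.mean(0))
b=C[216:236,292:314].reshape(-1,3); b=b[(b[:,2]>50)]; print('stub depth',len(b),b.mean(0),b.max(0))
b=C[215:245,325:365].reshape(-1,3); b=b[(b[:,2]>80)]; print('lug depth',len(b),b.mean(0),b.max(0))
p,d=snap('side'); h_=cv2.cvtColor(p,cv2.COLOR_RGB2HSV).astype(int); C=cloud('side',d)
b=C[310:352,272:316].reshape(-1,3); b=b[(b[:,2]>15)&(b[:,2]<40)]; print('idler side',len(b),b.min(0),b.max(0),(b.min(0)+b.max(0))/2)
b=C[170:202,278:302].reshape(-1,3); b=b[(b[:,2]>50)]; print('stub side',len(b),b.mean(0),b.max(0),b.min(0))
b=C[195:225,280:305].reshape(-1,3); b=b[(b[:,2]>80)]; print('lug side',len(b),b.mean(0),b.max(0))
E
python3 m.py
```

```text
plate 597.5183715820312 -18.662261962890625 286.05877685546875 267.4698486328125 0.5033129453659058
yaw 0.008784468064545392 0.5033129453659058 o [572.5 -18.9]
stub [541.7  70.9]
pivot [633.  -78.4]
lug [527.8 -46.3]
lugstop [ 529.4 -114.3]
disc [656.9  56.9]
lug top [343.4 227.5] [341 223   6  10  25] [[528.7 -43.9  90. ]]
stub top [301.1 224.2] [298 222   7   6  32] [[541.2  70.4  70. ]] [[541.4  70.7  66. ]]
idler top dark [444.1 252.6] [440 244  14  19  83] [[ 453.7 -325.6   26. ]]
idler depth 259 [ 421.1 -375.2   18.2] [ 477.2 -319.6   33.5] [ 449.2 -347.4   25.9] [ 449.4 -346.9   26. ]
stub depth 37 [538.5  65.7 142. ] [ 550.6   79.3 1459.1]
lug depth 76 [525.  -44.7 179.9] [ 546.3  -20.1 1459.1]
idler side 512 [ 421.6 -376.9   15.1] [ 476.2 -321.7   30.2] [ 448.9 -349.3   22.6]
stub side 58 [519.9 -45.3 153. ] [550.6  75.6 816.8] [ 369.4 -830.7   50.3]
lug side 92 [ 513.3 -119.4  150.8] [546.1 -39.6 816.8]
```

>>> arm_command --targets '[{"grip": 1, "slide": [3, -4.5, 0], "spin": 0}, {"grip": 1, "slide": [3, -4.5, 0], "spin": 0}, {"grip": 1, "slide": [3, -4.5, 0], "spin": 0}, {"grip": 1, "slide": [3, -4.5, 0], "spin": 0}, {"grip": 1, "slide": [3, -4.5, 0], "spin": 0}, {"grip": 1, "slide": [3, -4.5, 0], "spin": 0}, {"grip": 1, "slide": [0, -5.5, 0], "spin": 0}, {"grip": 1, "slide": [0, -5.5, 0], "spin": 0}, {"grip": 1, "slide": [0, -5.5, 0], "spin": 0}, {"grip": 1, "slide": [0, -5.5, 0], "spin": 0}, {"grip": 1, "slide": [0, -5.5, 0], "spin": 0}, {"grip": 1, "slide": [0, -5.5, 0], "spin": 0}]'

```text
clock: 1.7
tcp_pos: [433.9, -43.5, 230.0]
orientation: [-1.573, -0.001, 1.164]
wrist_force: [0.4, -0.3, 0.2]
width: 91.3
```

>>> arm_command --targets '[{"grip": 1, "slide": [0.3, -5.5, -1.5], "spin": 0}, {"grip": 1, "slide": [0.3, -5.5, -1.5], "spin": 0}, {"grip": 1, "slide": [0.3, -5.5, -1.5], "spin": 0}, {"grip": 1, "slide": [0.3, -5.5, -1.5], "spin": 0}, {"grip": 1, "slide": [0.3, -5.5, -1.5], "spin": 0}, {"grip": 1, "slide": [0, -2, -1], "spin": 0}, {"grip": 1, "slide": [0, 0, 0], "spin": 0}]'

```text
clock: 2.58
tcp_pos: [447.8, -351.9, 142.3]
orientation: [-1.576, -0.002, 1.159]
wrist_force: [-0.7, 1.1, -0.6]
width: 91.3
```

>>> arm_command --targets '[{"grip": 1, "slide": [0.15, 0.4, -4], "spin": 0}, {"grip": 1, "slide": [0, 0, -4], "spin": 0}, {"grip": 1, "slide": [0, 0, 0], "spin": 0}, {"grip": 1, "slide": [0, 0, 0], "spin": 0}]'

```text
clock: 3.08
tcp_pos: [450.7, -343.8, 64.1]
orientation: [-1.578, -0.002, 1.162]
wrist_force: [-0.1, -0.2, 0.0]
width: 91.3
```

Run:
```python
from h import *
a=snap('side')[0][270:360,240:360]; b=snap('top')[0][200:290,400:520]
cv2.imwrite('pics/c1.png',cv2.resize(np.hstack([a,b])[:,:,::-1],None,fx=3,fy=3,interpolation=cv2.INTER_CUBIC))
print(r.sense()['tcp_pos'])
```

```text
[ 450.69258309 -344.24632914   64.23117986]
```

View pics/c1.png

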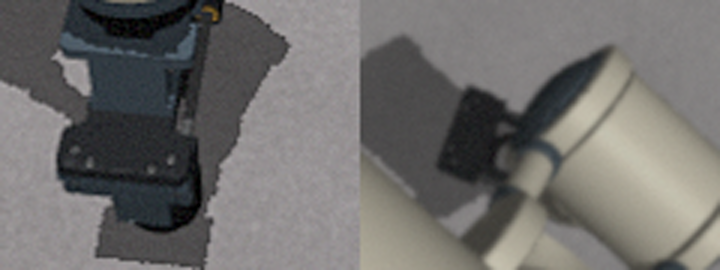

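The gripper hides most of the idler; its rim shows under the fingers where expected. Trusting the measured position, I go down.

>>> arm_command --targets '[{"grip": 1, "slide": [-0.15, -0.35, -2.2], "spin": 0}, {"grip": 1, "slide": [0, 0, -2], "spin": 0}, {"grip": 1, "slide": [0, 0, 0], "spin": 0}, {"grip": 1, "slide": [0, 0, 0], "spin": 0}]'

```text
clock: 3.68
tcp_pos: [451.7, -349.6, 27.1]
orientation: [-1.587, 0.002, 1.162]
wrist_force: [-0.3, -0.9, 0.1]
width: 90.9
```

>>> arm_command --targets '[{"grip": 1, "slide": [-0.2, 0.2, -0.6], "spin": 0}, {"grip": 1, "slide": [0, 0, 0], "spin": 0}, {"grip": 0, "slide": [0, 0, 0], "spin": 0}, {"grip": -1, "slide": [0, 0, 0], "spin": 0}, {"grip": -1, "slide": [0, 0, 0], "spin": 0}, {"grip": -1, "slide": [0, 0, 0], "spin": 0}, {"grip": -1, "slide": [0, 0, 0], "spin": 0}]' --squeeze 25

```text
clock: 4.55
tcp_pos: [450.3, -348.1, 22.8]
orientation: [-1.59, 0.002, 1.162]
wrist_force: [0.2, -0.1, 0.0]
width: 55.8
```

>>> arm_command --targets '[{"grip": -1, "slide": [0, 0, 5], "spin": 0}, {"grip": -1, "slide": [0, 0, 5], "spin": 0}, {"grip": -1, "slide": [0.5, 3, 4], "spin": 0}, {"grip": -1, "slide": [1.2, 5, 0], "spin": 0}, {"grip": -1, "slide": [1.2, 5, 0], "spin": 0}, {"grip": -1, "slide": [1.2, 5, 0], "spin": 0}, {"grip": -1, "slide": [1.2, 5, 0], "spin": 0}, {"grip": -1, "slide": [1.2, 5, 0], "spin": 0}, {"grip": -1, "slide": [1.2, 5, 0], "spin": 0}, {"grip": -1, "slide": [1, 4, 0], "spin": 0}, {"grip": -1, "slide": [0, 0, 0], "spin": 0}]'

```text
clock: 5.92
tcp_pos: [537.8, 33.6, 166.8]
orientation: [-1.591, 0.001, 1.16]
wrist_force: [0.1, 0.2, -0.7]
width: 55.9
```

>>> arm_command --targets '[{"grip": -1, "slide": [0.3, 3.7, -2], "spin": 0}, {"grip": -1, "slide": [0, 0, -2], "spin": 0}, {"grip": -1, "slide": [0, 0, 0], "spin": 0}, {"grip": -1, "slide": [0, 0, 0], "spin": 0}]'

```text
clock: 6.42
tcp_pos: [540.8, 70.1, 126.6]
orientation: [-1.591, 0.002, 1.16]
wrist_force: [0.7, 0.6, -1.0]
width: 55.9
```

Run:
```python
from h import *
print(r.sense()['tcp_pos'],r.sense()['orientation'])
a=snap('side')[0][110:240,230:360]; b=snap('top')[0][160:290,240:370]
cv2.imwrite('pics/c2.png',cv2.resize(np.hstack([a,b])[:,:,::-1],None,fx=3,fy=3,interpolation=cv2.INTER_CUBIC))
```

```text
[540.84656703  70.09442939 126.56670416] [-1.59136206  0.00183399  1.15953999]
```

View pics/c2.png

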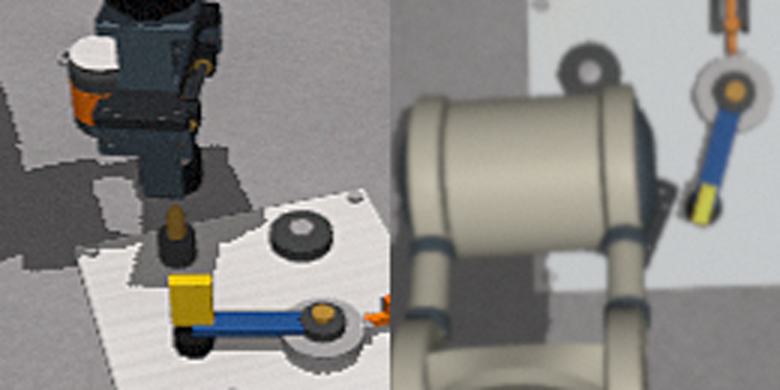

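Side view: idler hangs over the stub (stub tip at crop (177,210)); laterally consistent. Descend with a +1.5 mm x fix.

>>> arm_command --targets '[{"grip": -1, "slide": [0.15, 0, -2], "spin": 0}, {"grip": -1, "slide": [0, 0, 0], "spin": 0}, {"grip": -1, "slide": [0, 0, -1], "spin": 0}, {"grip": -1, "slide": [0, 0, 0], "spin": 0}]'

```text
clock: 7.02
tcp_pos: [543.9, 69.1, 98.6]
orientation: [-1.595, 0.0, 1.158]
wrist_force: [-1.1, 0.2, -0.8]
width: 55.7
```

>>> arm_command --targets '[{"grip": -1, "slide": [-0.15, 0.1, 0], "spin": 0}, {"grip": -1, "slide": [0, 0, -0.8], "spin": 0}, {"grip": -1, "slide": [0, 0, -0.5], "spin": 0}, {"grip": -1, "slide": [0, 0, 0], "spin": 0}]'

```text
clock: 7.52
tcp_pos: [542.5, 70.2, 85.3]
orientation: [-1.596, -0.0, 1.158]
wrist_force: [0.2, 0.2, -0.9]
width: 55.7
```

Bottom at ~62 mm, below the stub tip (70), no contact force: it is over the stub.

>>> arm_command --targets '[{"grip": -1, "slide": [0, 0, -0.8], "spin": 0}, {"grip": -1, "slide": [0, 0, -0.5], "spin": 0}, {"grip": -1, "slide": [0, 0, -0.5], "spin": 0}, {"grip": -1, "slide": [0, 0, 0], "spin": 0}]'

```text
clock: 8.02
tcp_pos: [542.4, 70.2, 65.8]
orientation: [-1.596, -0.0, 1.158]
wrist_force: [0.3, 0.0, -1.3]
width: 56.1
```

>>> arm_command --targets '[{"grip": -1, "slide": [0, 0, -0.2], "spin": 0}, {"grip": -1, "slide": [0, 0, -0.1], "spin": 0}, {"grip": -1, "slide": [0, 0, 0], "spin": 0}]'

```text
clock: 8.4
tcp_pos: [542.6, 70.2, 62.9]
orientation: [-1.596, -0.0, 1.158]
wrist_force: [-0.4, 0.5, -1.6]
width: 56.0
```

>>> arm_command --targets '[{"grip": 0.6, "slide": [0, 0, 0], "spin": 0}, {"grip": 1, "slide": [0, 0, 0], "spin": 0}, {"grip": 1, "slide": [0, 0, 0], "spin": 0}, {"grip": 1, "slide": [0, 0, 0], "spin": 0}, {"grip": 1, "slide": [0, 0, 3], "spin": 0}, {"grip": 1, "slide": [0, 0, 4], "spin": 0}, {"grip": 1, "slide": [0, 0, 5], "spin": 0}, {"grip": 1, "slide": [-3, 0, 4], "spin": 0}, {"grip": 1, "slide": [-5, 0, 0], "spin": 0}, {"grip": 1, "slide": [-5, 0, 0], "spin": 0}, {"grip": 1, "slide": [-4, 0, 0], "spin": 0}, {"grip": 1, "slide": [0, 0, 0], "spin": 0}]'

```text
clock: 9.9
tcp_pos: [367.3, 70.1, 228.0]
orientation: [-1.598, -0.001, 1.158]
wrist_force: [1.3, 1.3, 0.4]
width: 91.3
```

Run:
```python
from h import *
np.set_printoptions(suppress=True,precision=1)
pt,dt=snap('top'); ps,ds=snap('side'); a=ps[110:240,230:360]; b=pt[160:290,240:370]
cv2.imwrite('pics/c3.png',cv2.resize(np.hstack([a,b])[:,:,::-1],None,fx=3,fy=3,interpolation=cv2.INTER_CUBIC))
for n,d in(('top',dt),('side',ds)):
    C=cloud(n,d).reshape(-1,3); s=C[(abs(C[:,0]-541.5)<45)&(abs(C[:,1]-70.8)<45)&(C[:,2]>58)&(C[:,2]<72)]
    print(n,len(s),s.min(0),s.max(0),(s.min(0)+s.max(0))/2,np.median(s,0))
```

```text
top 283 [517.3  43.6  58.2] [569.5  98.2  71.8] [543.4  70.9  65. ] [544.2  70.7  66.8]
side 254 [513.6  39.8  58. ] [569.6  96.9  71.3] [541.6  68.4  64.6] [540.9  64.6  65.1]
```

View pics/c3.png

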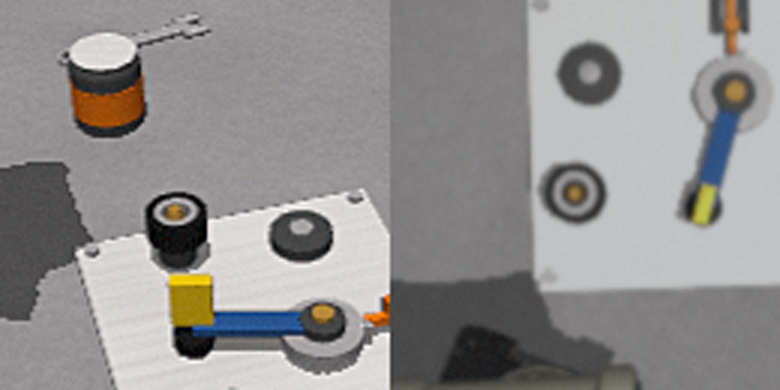

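Idler seated on the stub, flat, centred within ~2 mm of the estimate; arm still at rest. Now to the lug with shut fingers, on its +y side.

>>> arm_command --targets '[{"grip": -1, "slide": [4, -2, 0], "spin": 3.5}, {"grip": -1, "slide": [4, -2, 0], "spin": 3.5}, {"grip": -1, "slide": [4, -2, 0], "spin": 0}, {"grip": -1, "slide": [3, -2, -2], "spin": 0}, {"grip": -1, "slide": [0, 0, -3], "spin": 0}, {"grip": -1, "slide": [0, 0, 0], "spin": 0}, {"grip": -1, "slide": [0, 0, 0], "spin": 0}]' --squeeze 30

```text
clock: 10.88
tcp_pos: [533.8, -14.4, 176.8]
orientation: [-1.605, -0.003, 1.284]
wrist_force: [-0.2, 0.3, 0.1]
width: 24.2
```

>>> arm_command --targets '[{"grip": -1, "slide": [0.3, -0.2, -4], "spin": 0}, {"grip": -1, "slide": [0, 0, -3], "spin": 0}, {"grip": -1, "slide": [0, 0, -2.5], "spin": 0}, {"grip": -1, "slide": [0, 0, 0], "spin": 0}, {"grip": -1, "slide": [0, 0, 0], "spin": 0}]'

```text
clock: 11.5
tcp_pos: [541.4, -16.0, 86.2]
orientation: [-1.616, -0.005, 1.286]
wrist_force: [0.7, -0.6, 0.3]
width: 0.4
```

>>> arm_command --targets '[{"grip": -1, "slide": [-0.6, 0, -1.5], "spin": 0}, {"grip": -1, "slide": [0, 0, 0], "spin": 0}, {"grip": -1, "slide": [-0.1, -0.4, 0], "spin": 0}, {"grip": -1, "slide": [-0.1, -0.4, 0], "spin": 0}, {"grip": -1, "slide": [0, 0, 0], "spin": 0}]'

```text
clock: 12.12
tcp_pos: [536.7, -24.9, 76.6]
orientation: [-1.624, -0.006, 1.286]
wrist_force: [0.4, -0.3, -0.9]
width: 0.7
```

>>> arm_command --targets '[{"grip": -1, "slide": [-0.3, -0.6, 0], "spin": 3}, {"grip": -1, "slide": [-0.3, -0.6, 0], "spin": 3}, {"grip": -1, "slide": [-0.3, -0.6, 0], "spin": 3}, {"grip": -1, "slide": [-0.2, -0.6, 0], "spin": 3}, {"grip": -1, "slide": [-0.2, -0.6, 0], "spin": 3}, {"grip": -1, "slide": [0, 0, 0], "spin": 0}]'

```text
clock: 12.88
tcp_pos: [525.8, -53.1, 77.4]
orientation: [-1.628, -0.011, 1.555]
wrist_force: [1.5, 5.9, -2.7]
width: 0.3
```

>>> arm_command --targets '[{"grip": -1, "slide": [-0.2, -0.6, 0], "spin": 3}, {"grip": -1, "slide": [-0.1, -0.6, 0], "spin": 3}, {"grip": -1, "slide": [0, -0.6, 0], "spin": 3}, {"grip": -1, "slide": [0, -0.6, 0], "spin": 3}, {"grip": -1, "slide": [0, -0.6, 0], "spin": 3}, {"grip": -1, "slide": [0, -0.6, 0], "spin": 3}, {"grip": -1, "slide": [0, 0, 0], "spin": 0}]'

```text
clock: 13.75
tcp_pos: [522.3, -85.2, 77.6]
orientation: [-1.628, -0.019, 1.877]
wrist_force: [2.1, 10.7, 0.1]
width: 0.3
```

>>> arm_command --targets '[{"grip": -1, "slide": [0, -0.5, 0], "spin": 2}, {"grip": -1, "slide": [0, -0.4, 0], "spin": 0}, {"grip": -1, "slide": [0, -0.2, 0], "spin": 0}, {"grip": -1, "slide": [0, 0, 0], "spin": 0}]'

```text
clock: 14.25
tcp_pos: [522.6, -92.9, 77.9]
orientation: [-1.629, -0.025, 1.912]
wrist_force: [1.8, 10.8, -0.5]
width: 0.2
```

Run:
```python
from h import *
np.set_printoptions(suppress=True,precision=1)
s=r.sense(); print(s['tcp_pos'],s['wrist_force'])
pt,dt=snap('top'); ps,ds=snap('side'); a=ps[110:260,230:390]; b=pt[140:290,260:420]
cv2.imwrite('pics/c4.png',cv2.resize(np.hstack([a,b])[:,:,::-1],None,fx=2.5,fy=2.5,interpolation=cv2.INTER_CUBIC))
s=r.sense(); print(s['tcp_pos'],s['wrist_force'])
```

```text
[522.6 -92.9  77.9] [ 1.8 10.8 -0.5]
[522.5 -92.7  77.9] [ 2.2 11.  -0.2]
```

View pics/c4.png

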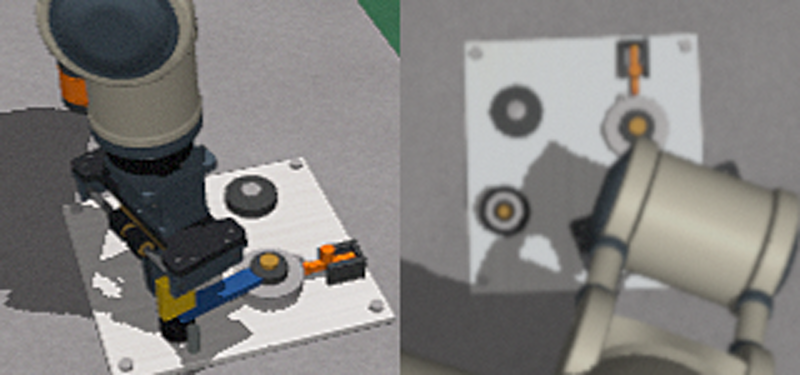

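Roller is right at the grey peg, pawl in, idler still on its seat. I push the last bit until the stop shows in the force.

>>> arm_command --targets '[{"grip": -1, "slide": [0, -0.2, 0], "spin": 0}, {"grip": -1, "slide": [0, -0.2, 0], "spin": 0}, {"grip": -1, "slide": [0, 0, 0], "spin": 0}]'

```text
clock: 14.72
tcp_pos: [522.4, -93.8, 78.0]
orientation: [-1.63, -0.03, 1.911]
wrist_force: [1.3, 11.9, -0.2]
width: 0.8
```

>>> arm_command --targets '[{"grip": -1, "slide": [0, -0.4, 0], "spin": 0}, {"grip": -1, "slide": [0, -0.4, 0], "spin": 0}, {"grip": -1, "slide": [0, -0.2, 0], "spin": 0}]'

```text
clock: 15.1
tcp_pos: [522.4, -97.8, 78.1]
orientation: [-1.632, -0.039, 1.909]
wrist_force: [6.6, 28.7, 1.7]
width: 0.3
```

At the stop (force jumped to 29 N). Check that the hold persists, and the idler.

Run:
```python
from h import *
np.set_printoptions(suppress=True,precision=1)
for i in range(6): pt,dt=snap('top')
ps,ds=snap('side'); s=r.sense(); print(s['clock'],s['tcp_pos'],s['wrist_force'])
C=cloud('top',dt).reshape(-1,3); q=C[(abs(C[:,0]-541.5)<45)&(abs(C[:,1]-70.8)<45)&(C[:,2]>58)&(C[:,2]<72)]
print(len(q),(q.min(0)+q.max(0))/2,np.median(q,0))
cv2.imwrite('pics/c5.png',cv2.resize(ps[110:260,230:390][:,:,::-1],None,fx=4,fy=4,interpolation=cv2.INTER_CUBIC))
```

```text
15.45 [522.3 -97.8  78.1] [ 7.1 29.7  0.9]
284 [543.6  71.1  64.9] [542.7  70.8  66.1]
```

View pics/c5.png

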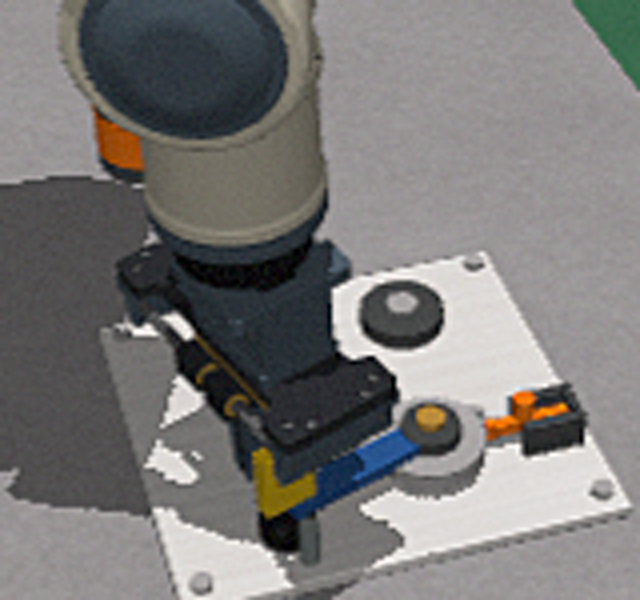

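The roller is against the peg, and the push is steady at about 30 N with the fingers on the lug.

```bash
python3 -c "from bench import r; r.sign_off(); print(r.sense()['clock'])"
```

```text
the job is handed in; nothing more can be done
the job is handed in; nothing more can be done
```

The idler is on its stub and let go. The tensioner arm has been pushed past its click to the stop, and the fingers were holding it there when I handed the job in at about 15.5 s. No verdict is reported.

- **Idler:** after release, the depth data put its top face at about 66 mm (40 mm seat plus 26 mm height). Its centre is within about 2 mm of where I measured the stub. The same reading taken while holding the tensioner gave the same result.
- **Tensioner:** I pushed the lug with shut fingers. The wrist force followed the spring up to about 12 N, then jumped to about 29 N at the stop and stayed near 30 N, with the tool not moving. The last picture shows the roller against the grey peg and the pawl in its guide. I judged the arm angle and pawl travel from the pictures and the tool position, as neither can be read directly.
- **Other objects:** nothing came near the filter, wrench or socket. I did not measure their positions again at the end.
- **Discrepancies:** the tool tilted by about 0.06 rad over the moves. During the push it rode at about 78 mm instead of the 70 mm I had planned, still well within the lug's height.

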